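# Move the battery pack from its charger to the machine's power base

## Task

Take the orange battery pack out of the black charger: press the charger's red release button so that its catch lets go, then slide the pack out of the dovetail and lift it clear. Slide it into the dovetail of the blue power base, the same way round, until it is fully home and the catch has clicked shut behind it, and let go. Push gently, never ram or force it, and leave the two ink bottles and the jar where they stand.

Things in the scene. Friction and masses are not known exactly. Their poses are not given: they have to be found in the camera images.
- pack: Loose orange battery pack, about 0.25 kg, 60 (x) x 50 (y) x 56 (z) mm. Origin: centre of its underside; z up, +x = direction in which it is slid in. Bottom 8 mm: grey dovetail foot, 50 mm wide below and 41 mm at 8 mm height, flanks 30 degrees from vertical. Starts latched in the charger.
- pack_grip (a point): Centre of the pack's orange case (36 mm above its underside), axes as the pack's. The case is 60 x 34 mm, from 8 to 56 mm above the underside, ribbed; grip it across the 34 mm (along y).
- pack_bar (a point): Lower edge of the pack's rear end, 2.5 mm above the underside: the steel latch bar (5 mm long in x, 22 mm wide). It closes the rear of a 22 mm wide groove along the foot; the groove passes freely over the catch's tooth, only the bar has to ride over it.
- charger: Fixed black charging dock. Origin: on the work surface under the track; z up, +x = direction in which a pack is slid in (open at the -x end). Bed x -79 to +63 mm, 76 mm wide, top 12 mm above the origin. Latched, the pack's origin is at x +10, y 0, z 12 mm. An end stop 30 mm above the bed, with two black rubber buffers, stands 1.5 mm beyond the latched pack's front end.
- charger_rails (a point): Front end of the charger's two grey undercut rails, at their top (20.5 mm above the work surface), mid-track; axes as the charger's. From here they run 60 mm in +x, outer faces at y +-37 mm, with about 1.2 mm play for the foot on each side. Flared guides reach 14 mm out in -x from here.
- charger_mouth (a point): Point on the charger's bed, mid-track, 64 mm in -x of its origin. A pack with its origin here or farther out is clear of the rails: only here can it be lifted out. A plunger in the end stop pushes the pack outwards (5 N latched, 1.5 N after 12 mm): with the catch down the pack pops out about 10 mm and then sits loose in the rails.
- charger_button (a point): Centre of the top of the charger's red release button (26 x 24 mm), 28 mm above the work surface, 62 mm to the right (-y) of the track. Axes as the charger's. It goes straight down 5.5 mm, taking about 2 to 7 N, and is one piece with the catch's tooth.
- charger_catch (a joint): Charger's catch and button, m: 0 = up (tooth 6 mm above the bed), 0.0055 = button fully down (tooth about level with the bed).
- receiver: Fixed blue power base, aluminium rails; shape, axes and sizes as the charger. BUT its end stop, plunger, catch and button are one unit clamped up to 5 mm farther in or out (not measured): the pack latches with its origin at x +5 to +15 mm, y 0, z 12 mm. Feel for it: up to about 10 N while the bar rides over the tooth, the click, then the buffer 1.5 mm on.
- receiver_rails (a point): Front end of the power base's rails, as point charger_rails on the charger. Rails and tooth are smooth (friction about 0.15).
- receiver_mouth (a point): Point on the power base's bed, mid-track, 64 mm in -x of its origin: a pack can be set down on the bed with its origin here (axes parallel), clear of the rails and guides, and then slid in +x.
- receiver_catch (a joint): Power base's catch, m: 0 = up, 0.002 or more while the pack's latch bar rides over the tooth (last 15 mm or so before home); snaps back to 0 when the pack is latched.
- ink_amber: Bystander: black ink bottle with amber label and light blue cap, 29 mm wide, 86 mm high. Origin: centre of its underside.
- ink_orange: Bystander: white ink bottle with orange label and black and white cap, 29 mm wide, 96 mm high. Origin: centre of its underside.
- jar_balm: Bystander: cream-coloured jar with green lid, 59 mm wide, 50 mm high. Origin: centre of its underside.
- receiver_buffer (a joint): Compression of the rubber buffers on the power base's end stop, m: 0 = not touched, 10 N per mm (on top of the plunger's 5 N). Gently means that it stays under 1.4 mm, 14 N.
Not all that is in view belongs to the job. What is shaped like the charger but brown is not meant. Several things have the shape of the pack; the one meant has the colours described above.

How it is judged:
By the outcome, as a careful person would: the job done as asked, in the order asked, and still so for the second after the job is handed in, with the robot touching nothing.
It also fails if it takes over 54 s, if anything falls off the work surface, if the arm or the gripper's body presses on something with over 40 N, if the wrist force passes 120 N, or if a joint passes its speed limit or range.

## Robot

A 6-joint arm with a two-finger parallel gripper is mounted at the origin on a cart in front of the work surface, level with it; the furniture and walls round the work are solid. World frame = base frame: x ahead of the robot, y to its left, z up, the work surface at z = 0. Lengths are in m, angles in rad, forces in N, time in s.
With the tool pointing down it reaches from about 0.3 to 0.875 m from the base axis. Payload 6.4 kg.
Tool frame: the origin (TCP) lies between the finger pads; the fingertips stand 19 mm ahead of it and the grasp point (between the pads) is the TCP (ctrl.tips_ahead is the z of the fingertips in the tool frame, in m); z points along the fingers, y is the line along which they close (so a half turn about z gives the same grasp; the last joint's range is limited). The gripper opens to 85 mm and grips with 20 to 120 N. Pads are 22 mm wide; open, the fingers measure 114 mm over their backs; the gripper's body (76 mm by 85 mm) begins 54 mm behind the grasp point. The pads swing forward as they close: fully open they stand 13 mm farther back than shut.
Start: joints at [-1.487, 0.181, 1.607, -0, 1.354, -0.206], TCP at [0.164, -0.551, 0.25] pointing down, gripper open.
Joint ranges: [-2.99, 2.99], [-0.89, 2.07], [0.3, 2.58], [-1.14, 4.28], [0, 2.63], [-3.12, 3.12]. Speed limits (rad/s): [2.57, 2.57, 3.01, 3.14, 3.14, 3.14].

## Interface

Orientations are given as a unit quaternion [w, x, y, z].
In Python, from bench import readout, vision, ctrl gives the robot as it stands.
- The arm moves only by the tool play_rows, never from a script. Its arguments are lists of equal length, an entry for each row: "xyz": the shift along the tool's x, y, z in mm, a list of three; "rot": the turn, a rotation vector about the tool's x, y, z in rad, a list of three; "grip": the opening, from 0 (shut) to 1 (fully open). In form: {"xyz": [[x, y, z], ...], "rot": [[rx, ry, rz], ...], "grip": [grip, ...]}. A call has exactly 10 rows; each row is the pose to reach, as a shift and turn from the pose commanded when the call began, along the tool's axes at that moment; what a row does not reach only later rows make up. A row lasts 1/8 s, in which the tool goes at most 62.5 mm and 10.7 degrees, less where a joint would pass 70% of its speed; a pose out of reach is approached as far as the arm can. A call with a gripper value outside its range is refused whole. The fingers move at their own pace and stop on an object; the grip force is fixed at half the most. Time passes only in rows, so rows that repeat a pose let the fingers close, or fill a call up. It gives the time, the measured TCP pose, the force, the opening and the grip force at its end, in the units of the state.
- readout.get_obs(): the state, without advancing time (a new reading comes with each control period).
- vision.camera(name): name is "scene" or "top"; returns a dict with "color" (400x640x3 uint8, red, green, blue), "depth" (400x640 float32, m along the optical axis (not along the pixel's ray), 0 where there is no reading), "camera_matrix" (3x3 intrinsics, pixels), "k1" (the pictures are not rectified: a ray, as slopes to the right and down, at radius r is drawn at 1 + k1 r^2 times it, then the intrinsics apply), "extrinsics" (4x4, takes a point from camera to world coordinates). Camera axes: x right, y down, z forward; pixel columns grow to the right and rows downward; lengths in m; the calibration is good to about 2 mm. A picture is of the moment at which its call begins.
- ctrl.hand_in(): hands the job in; it is judged then, once.
The state is a dict: "time_s": time; "q": joint angles; "dq": joint speeds; "joint_efforts": joint torques, N m; "eef_pos": TCP position; "eef_rot": TCP orientation; "wrist_force": force on the tool from outside, world axes, zero at the start; "torque": the same for the moment, N m; "opening": opening from 0.0 (shut) to 1.0 (fully open); "grasp_force": force on a finger pad.
Only numpy, scipy, OpenCV 4.12 (cv2) and the standard library are available. Lean on these libraries where they do the work, as an engineer would, in place of code of your own. Each camera call takes 0.05 s, during which the arm holds its last target. There are 200 camera calls.

## Working session

There is one attempt and no reset: what is moved stays moved. The work goes in short steps, Python scripts to look and compute and a tool call to move; the robot and the scene stay as the last step left them, time stands still between calls to the robot, and variables do not carry over. Pictures are saved under pics/ and viewed, at most 10 in all, crops included, and the job is handed in when it is done.

Besides the shell and the picture viewer there is one more tool, called after "Emit:" by a JSON object that holds its "name" and its "arguments". play_rows: Moves the arm, as the interface text tells. Its arguments: {"type":"object","properties":{"xyz":{"type":"array","items":{"type":"array","items":{"type":"number"}}},"rot":{"type":"array","items":{"type":"array","items":{"type":"number"}}},"grip":{"type":"array","items":{"type":"number"}}},"required":["xyz","rot","grip"]}

```bash
mkdir -p pics; cat > h.py <<'E'
import numpy as np, cv2
from bench import readout, vision, ctrl
def cam(n):
    c=vision.camera(n); np.savez(f'{n}.npz',**c); return c
def load(n): return dict(np.load(f'{n}.npz'))
def save(c,name,crop=None,s=1):
    im=c['color'][:,:,::-1]
    if crop: u0,v0,u1,v1=crop; im=im[v0:v1,u0:u1]
    im=cv2.resize(im,None,fx=s,fy=s,interpolation=cv2.INTER_CUBIC); cv2.imwrite(f'pics/{name}.png',im)
def ray(c,u,v):
    K=c['camera_matrix']; k=float(c['k1'])
    p=cv2.undistortPoints(np.array([[[u,v]]],float),K,np.array([k,0,0,0.]))[0,0]
    return np.array([p[0],p[1],1.])
def atz(c,u,v,z):
    E=c['extrinsics']; d=E[:3,:3]@ray(c,u,v); o=E[:3,3]; return o+d*(z-o[2])/d[2]
def atd(c,u,v):
    E=c['extrinsics']; d=c['depth'][int(round(v)),int(round(u))]; return E[:3,:3]@(ray(c,u,v)*d)+E[:3,3]
def cloud(c):
    H,W=c['depth'].shape; u,v=np.meshgrid(np.arange(W),np.arange(H))
    p=cv2.undistortPoints(np.stack([u,v],-1).reshape(-1,1,2).astype(float),c['camera_matrix'],np.array([float(c['k1']),0,0,0.]))[:,0]
    P=np.c_[p,np.ones(len(p))]*c['depth'].reshape(-1,1); E=c['extrinsics']
    return (P@E[:3,:3].T+E[:3,3]).reshape(H,W,3)
def proj(c,P):
    E=np.linalg.inv(c['extrinsics']); r=cv2.Rodrigues(E[:3,:3])[0]
    return cv2.projectPoints(np.array(P,float).reshape(-1,1,3),r,E[:3,3],c['camera_matrix'],np.array([float(c['k1']),0,0,0.]))[0][:,0]
E
python3 - <<'E'
from h import *
for n in('scene','top'):
    c=cam(n); save(c,n+'0',s=1.25); print(n,c['extrinsics'].round(3).tolist(),c['camera_matrix'].tolist(),c['k1'])
o=readout.get_obs(); print(o)
E
```

```text
scene [[-0.88, -0.268, 0.393, 0.183], [-0.476, 0.505, -0.72, 0.493], [-0.006, -0.82, -0.572, 0.588], [0.0, 0.0, 0.0, 1.0]] [[458.962141485807, 0.0, 315.21685113774663], [0.0, 458.962141485807, 190.5470013833185], [0.0, 0.0, 1.0]] -0.06578245649534586
top [[-0.001, -0.986, 0.168, 0.366], [-1.0, -0.003, -0.021, -0.155], [0.021, -0.168, -0.986, 1.143], [0.0, 0.0, 0.0, 1.0]] [[413.5644993144011, 0.0, 320.90268944843376], [0.0, 413.5644993144011, 195.4716220491043], [0.0, 0.0, 1.0]] -0.06861691171335059
{'time_s': 0.1, 'q': array([-1.48729206e+00,  1.81524635e-01,  1.60789773e+00, -2.02903202e-05,
        1.35378660e+00, -2.06323659e-01]), 'dq': array([ 7.49927126e-05, -1.20955497e-03, -2.25968201e-03, -6.59348120e-04,
        1.13585079e-04,  1.82437762e-04]), 'joint_efforts': array([ 5.16836553e-04, -4.45877695e+01, -3.52236986e+01, -3.13872342e-04,
        4.17284798e-03, -5.12392560e-06]), 'eef_pos': array([ 0.1642862 , -0.55054799,  0.24944663]), 'eef_rot': array([-8.07243212e-04,  9.89517694e-01,  1.44409418e-01,  3.97108181e-05]), 'wrist_force': array([ 0.5259635 , -0.63843954, -0.07464115]), 'torque': array([-0.00089282,  0.00145475, -0.03568002]), 'grasp_force': 0.0, 'opening': 0.9986962355465081}
```

View pics/scene0.png

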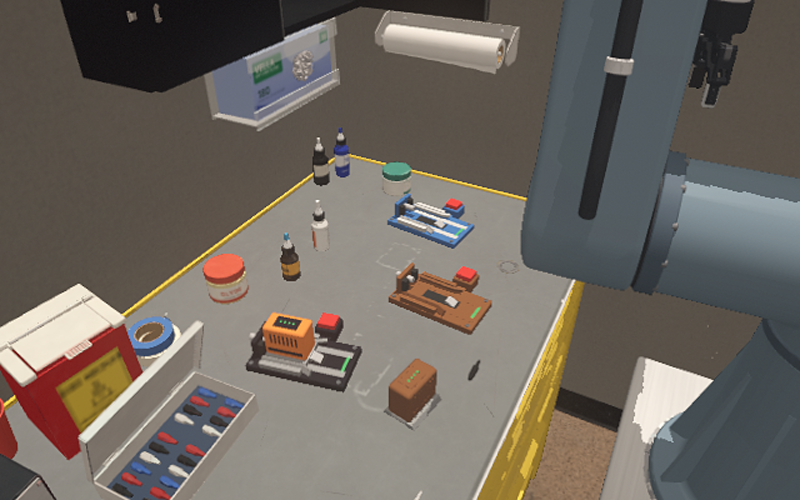

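View pics/top0.png

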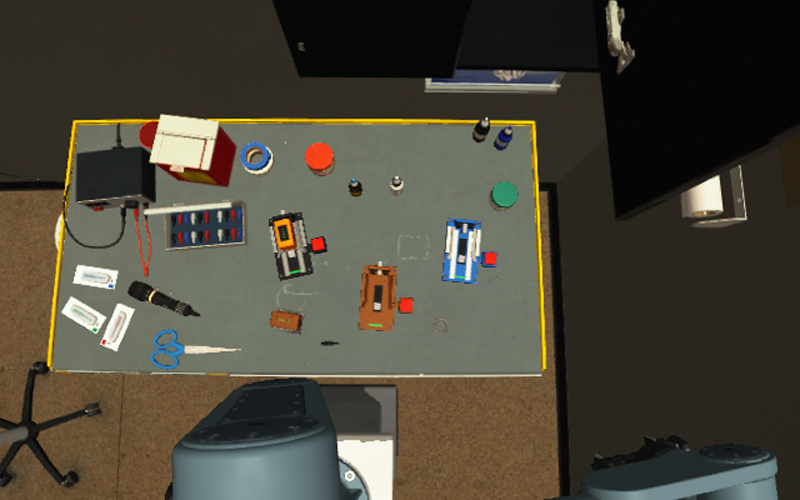

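The scene picture shows the orange pack in the black charger at (290,335) and the brown decoy pack at (412,390). The brown decoy dock is at (440,295) and the blue base at (430,220). In the top picture these are at (285,231), (287,320), (378,298) and (463,250). I choose the orange pack in the black charger, and the blue base as receiver. Next come close crops of both.

```bash
python3 - <<'E'
from h import *
t=load('top'); s=load('scene')
def cr(c,b,sz):
    return cv2.resize(c['color'][b[1]:b[3],b[0]:b[2],::-1],sz,interpolation=cv2.INTER_CUBIC)
a=cr(t,(205,160,265,230),(384,448)); b=cr(t,(345,168,405,238),(384,448))
cv2.imwrite('pics/c1.png',np.hstack([a,b]))
a=cr(s,(190,240,300,320),(400,291)); b=cr(s,(300,145,390,205),(400,267))
b=np.vstack([b,np.zeros((24,400,3),np.uint8)])
cv2.imwrite('pics/c2.png',np.hstack([a,b]))
E
```

```text
(no output)
```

View pics/c1.png

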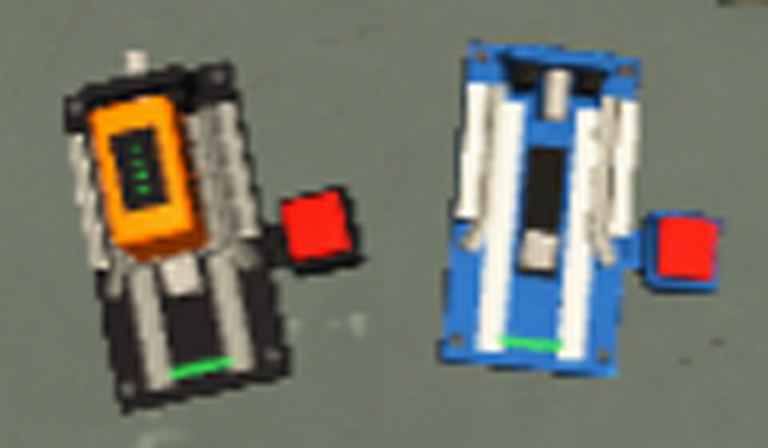

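View pics/c2.png

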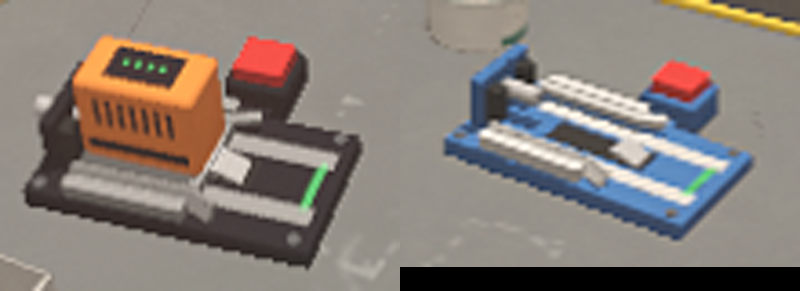

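```bash
cat > fit.py <<'E'
from h import *
from scipy.optimize import least_squares
t=load('top'); s=load('scene')
def tc(x,y,left): return ((205 if left else 345)+((x if left else x-384)+.5)/6.4-.5, (160 if left else 168)+(y+.5)/6.4-.5)
def sc(x,y,left):
    k=400/110 if left else 400/90
    return ((190 if left else 300)+((x if left else x-400)+.5)/k-.5,(240 if left else 145)+(y+.5)/k-.5)
A=(-79,38,12);B=(-79,-38,12);C=(63,38,12);D=(63,-38,12)
ch=[(A,'t',(122,408)),(B,'t',(288,374)),(C,'t',(65,100)),(D,'t',(232,63)),
 ((40,17,68),'t',(90,110)),((40,-17,68),'t',(166,96)),((-20,-17,68),'t',(200,230)),((-20,17,68),'t',(120,246)),
 (A,'s',(308,255)),(B,'s',(359,138)),(C,'s',(27,188)),
 ((40,17,68),'s',(74,72)),((40,-17,68),'s',(102,38)),((-20,-17,68),'s',(222,56)),((-20,17,68),'s',(203,90))]
re=[(A,'t',(443,361)),(B,'t',(614,374)),(C,'t',(470,42)),(D,'t',(638,62)),
 (A,'s',(680,228)),(B,'s',(753,153)),(C,'s',(446,139))]
def solve(L,left,g):
    def W(p,P):
        c_,s_=np.cos(p[2]),np.sin(p[2]); P=np.array(P)/1000.
        return np.array([p[0]+c_*P[0]-s_*P[1],p[1]+s_*P[0]+c_*P[1],P[2]])
    def f(p,L=L):
        r=[]
        for P,k,x in L:
            q=proj(t if k=='t' else s,W(p,P))[0]; r+=list(q-(tc if k=='t' else sc)(*x,left))
        return np.array(r)
    for nm,LL in(('all',L),('top',[l for l in L if l[1]=='t']),('scene',[l for l in L if l[1]=='s'])):
        o=least_squares(lambda p:f(p,LL),g,loss='soft_l1'); print(nm,(o.x*[1000,1000,57.3]).round(2)); print(f(o.x,LL).reshape(-1,2).round(1).tolist())
    return least_squares(f,g,loss='soft_l1').x
pc=solve(ch,1,[.35,.03,.2]); pr=solve(re,0,[.35,-.3,-.1])
np.savez('dock.npz',c=pc,r=pr)
for n,c in(('t',t),('s',s)):
    X=cloud(c); im=cv2.cvtColor(c['color'],cv2.COLOR_RGB2HSV); m=((im[...,0]<5)|(im[...,0]>175))&(im[...,1]>180)&(im[...,2]>100)
    for nm,p in(('c',pc),('r',pr)):
        d=X[...,:2]-p[:2]; lx=d@[np.cos(p[2]),np.sin(p[2])]; ly=d@[-np.sin(p[2]),np.cos(p[2])]
        k=m&(abs(ly+.062)<.03)&(abs(lx)<.06)&(X[...,2]>.02)
        print(n,nm,k.sum(),lx[k].mean(),ly[k].mean(),np.percentile(X[...,2][k],[10,50,90]).round(4))
        k=(abs(ly)<.035)&(lx>-.077)&(lx<-.045); print('  bed z',np.percentile(X[...,2][k],[10,50,90]).round(4))
        k=(abs(ly)<.012)&(lx>-.015)&(lx<.035); print('  mid z',np.percentile(X[...,2][k],[10,50,90]).round(4))
E
python3 fit.py
```

```text
all [563.56  69.89  12.16]
[[-0.8, 0.9], [0.5, 0.5], [-0.7, -0.5], [-0.1, -0.3], [-0.2, -0.0], [0.5, -0.4], [-0.9, 0.4], [-1.1, 0.6], [0.6, -0.9], [1.8, -1.5], [-1.1, -1.0], [-0.8, 1.0], [0.7, -3.0], [0.5, -1.2], [-2.5, 3.3]]
top [563.96  68.82  12.66]
[[-0.2, 0.8], [1.1, 0.2], [-0.4, -0.5], [0.1, -0.5], [0.0, -0.1], [0.7, -0.6], [-0.4, 0.2], [-0.6, 0.5]]
scene [562.56  71.29  12.01]
[[0.6, 0.0], [1.9, -0.7], [-1.2, -0.3], [-0.8, 1.7], [0.7, -2.4], [0.5, -0.5], [-2.6, 4.1]]
all [ 554.41 -312.63   -6.  ]
[[-0.8, 0.0], [-0.1, 0.9], [-0.5, -0.3], [0.1, -0.6], [0.5, -0.9], [0.6, -0.1], [-0.6, -0.8]]
top [ 554.37 -313.5    -5.68]
[[-0.4, 0.1], [0.3, 0.8], [-0.3, -0.3], [0.3, -0.6]]
scene [ 553.86 -310.19   -6.07]
[[0.3, -0.3], [0.4, 0.5], [-0.9, -0.3]]
t c 83 -0.01940609098684816 -0.06205521700343714 [0.0246 0.0265 0.0292]
  bed z [0.0084 0.0111 0.0139]
  mid z [0.0651 0.0675 0.0698]
t r 77 -0.02060290609556796 -0.06230636999004966 [0.0242 0.0264 0.0292]
  bed z [0.008  0.011  0.0136]
  mid z [0.0089 0.0118 0.0154]
s c 28 -0.018411419880217387 -0.06208025019767618 [0.0255 0.0268 0.0279]
  bed z [0.0095 0.0108 0.0122]
  mid z [0.0659 0.0671 0.0683]
s r 22 -0.023146984767341557 -0.058352355260339044 [0.022  0.0259 0.0276]
  bed z [0.0098 0.0113 0.0124]
  mid z [0.0098 0.0114 0.0252]
```

```bash
cat >> h.py <<'E'
from scipy.spatial.transform import Rotation as R
def go(x,y,z,yaw):
    o=readout.get_obs(); q=o['eef_rot']; T=R.from_quat([q[1],q[2],q[3],q[0]])
    a=np.radians(yaw); G=R.from_matrix(np.array([[np.cos(a),np.sin(a),0],[np.sin(a),-np.cos(a),0],[0,0,-1]]))
    print('shift',(T.inv().apply(np.array([x,y,z])-o['eef_pos'])*1000).round(1),'rot',(T.inv()*G).as_rotvec().round(4))
def dock(n,x,y):
    p=np.load('dock.npz')[n]; c,s=np.cos(p[2]),np.sin(p[2]); return p[0]+c*x-s*y,p[1]+s*x+c*y
def st():
    o=readout.get_obs(); q=o['eef_rot']; 
    print('t',round(o['time_s'],2),'p',(o['eef_pos']*1000).round(1),'yaw',np.degrees(2*np.arctan2(q[2],q[1])).round(2),'F',o['wrist_force'].round(1),'op',round(o['opening'],3),'g',round(o['grasp_force'],1))
E
python3 - <<'E'
from h import *
np.savez('dock.npz',c=[.5637,.0695,np.radians(12.4)],r=[.5543,-.3128,np.radians(-5.9)])
print(dock('c',0,0),dock('c',-.020,-.062),dock('r',-.02,-.062),dock('r',0,0)); st(); print(ctrl.tips_ahead)
X=cloud(load('top'))
for u,v in((284,149),(317,148),(403,155)): print(X[v,u])
b=dock('c',-.02,-.062); go(*b,.100,12.4)
E
```

```text
(np.float64(0.5637), np.float64(0.0695)) (np.float64(0.5574801447176746), np.float64(0.004651612199940328)) (np.float64(0.5280328063768471), np.float64(-0.3724157239255199)) (np.float64(0.5543), np.float64(-0.3128))
t 0.1 p [ 164.3 -550.5  249.4] yaw 16.61 F [ 0.5 -0.6 -0.1] op 0.999 g 0.0
0.019
[ 0.67663182 -0.07800003  0.06544826]
[ 0.67976355 -0.16689539  0.06573335]
[ 0.66716172 -0.40429414  0.04608005]
shift [ 535.4 -419.4  150.3] rot [-0.0016 -0.0003  0.0734]
```

Emit:
{"name": "play_rows", "arguments": {"xyz": [[50, -40, 0], [100, -80, 10], [150, -120, 20], [200, -160, 30], [250, -200, 50], [300, -240, 60], [350, -280, 70], [400, -320, 80], [450, -355, 90], [495, -388, 100]], "rot": [[0, 0, 0], [0, 0, 0.01], [0, 0, 0.02], [0, 0, 0.03], [0, 0, 0.04], [0, 0, 0.05], [0, 0, 0.06], [0, 0, 0.07], [0, 0, 0.073], [0, 0, 0.073]], "grip": [0, 0, 0, 0, 0, 0, 0, 0, 0, 0]}}

```text
time_s: 1.35
eef_pos: [0.5208, -0.0463, 0.1522]
eef_rot: [0.0, 0.994, 0.108, 0.0]
wrist_force: [0.7, -0.4, 0.8]
opening: 0.002
grasp_force: 0.0
```

```bash
python3 -c "
from h import *
st(); b=dock('c',-.02,-.062); go(*b,.065,12.4)"
```

```text
t 1.35 p [520.8 -46.3 152.2] yaw 12.43 F [ 0.7 -0.4  0.8] op 0.002 g 0.0
shift [ 46.7 -41.9  87.2] rot [ 0.0003 -0.0001  0.0005]
```

Emit:
{"name": "play_rows", "arguments": {"xyz": [[10, -9, 10], [20, -18, 25], [30, -27, 40], [38, -35, 55], [44, -40, 68], [47, -42, 78], [47, -42, 84], [47, -42, 87], [47, -42, 87], [47, -42, 87]], "rot": [[0, 0, 0], [0, 0, 0], [0, 0, 0], [0, 0, 0], [0, 0, 0], [0, 0, 0], [0, 0, 0], [0, 0, 0], [0, 0, 0], [0, 0, 0]], "grip": [0, 0, 0, 0, 0, 0, 0, 0, 0, 0]}}

```text
time_s: 2.6
eef_pos: [0.557, 0.0028, 0.066]
eef_rot: [0.0, 0.994, 0.108, 0.0]
wrist_force: [-0.4, -0.6, 0.3]
opening: -0.0
grasp_force: 0.0
```

```bash
python3 -c "
from h import *
st(); b=dock('c',-.02,-.062); go(*b,.065,12.4)
s=cam('scene'); t=cam('top'); 
o=readout.get_obs()['eef_pos']
a=cv2.resize(s['color'][215:315,190:320,::-1],(520,400),interpolation=cv2.INTER_CUBIC)
b=cv2.resize(t['color'][150:230,200:270,::-1],(280,320),interpolation=cv2.INTER_CUBIC)
b=np.vstack([b,np.zeros((80,280,3),np.uint8)])
cv2.imwrite('pics/p1.png',np.hstack([a,b]))
P=[o-[0,0,.019]]; q=proj(s,P)[0]; print(((q-[190,215])*4).round())
"
```

```text
t 2.6 p [557.    2.8  66. ] yaw 12.41 F [-0.4 -0.6  0.3] op -0.0 g 0.0
shift [ 0.8 -1.7  1. ] rot [ 0.0003 -0.0007  0.0002]
[291. 120.]
```

View pics/p1.png

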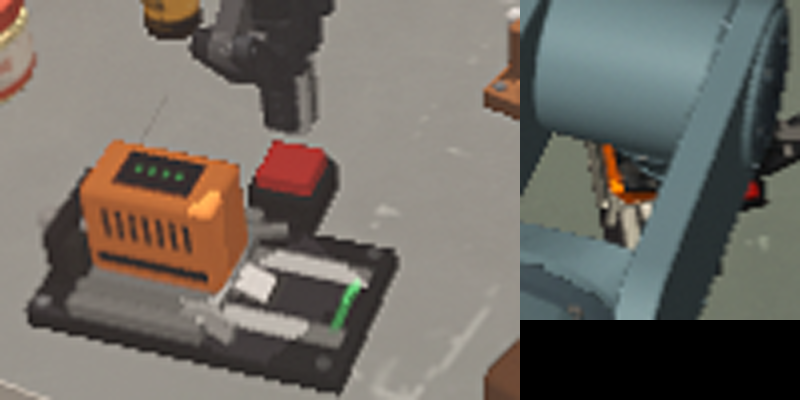

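The closed fingertips at (288,128) stand right over the button at (293,168), so I press straight down.

Emit:
{"name": "play_rows", "arguments": {"xyz": [[1, -1, 8], [1, -1, 15], [1, -1, 18], [1, -1, 20], [1, -1, 22], [1, -1, 23], [1, -1, 24], [1, -1, 24.5], [1, -1, 24.5], [1, -1, 24.5]], "rot": [[0, 0, 0], [0, 0, 0], [0, 0, 0], [0, 0, 0], [0, 0, 0], [0, 0, 0], [0, 0, 0], [0, 0, 0], [0, 0, 0], [0, 0, 0]], "grip": [0, 0, 0, 0, 0, 0, 0, 0, 0, 0]}}

```text
time_s: 3.95
eef_pos: [0.5574, 0.0042, 0.0414]
eef_rot: [-0.0, 0.994, 0.108, -0.0]
wrist_force: [-4.0, 0.3, 6.7]
opening: 0.001
grasp_force: 3.1
```

```bash
python3 -c "
from h import *
st(); s=cam('scene'); save(s,'p2',(190,215,320,315),4)
X=cloud(s); hsv=cv2.cvtColor(s['color'],cv2.COLOR_RGB2HSV)
def pk(s):
    X=cloud(s); hsv=cv2.cvtColor(s['color'],cv2.COLOR_RGB2HSV); p=np.load('dock.npz')['c']
    d=X[...,:2]-p[:2]; lx=d@[np.cos(p[2]),np.sin(p[2])]; ly=d@[-np.sin(p[2]),np.cos(p[2])]
    k=(abs(ly)<.03)&(abs(lx)<.1)&(X[...,2]>.03)&(hsv[...,0]>5)&(hsv[...,0]<20)&(hsv[...,1]>150)
    print(k.sum(),np.percentile(lx[k],[1,5,50,95,99]).round(4),np.percentile(ly[k],[5,95]).round(4))
pk(dict(np.load('scene.npz')))
"
```

```text
t 3.95 p [557.4   4.2  41.4] yaw 12.42 F [-4.   0.3  6.7] op 0.001 g 3.1
847 [-0.0383 -0.0379 -0.0166  0.0178  0.0203] [-0.0099  0.0202]
```

View pics/p2.png

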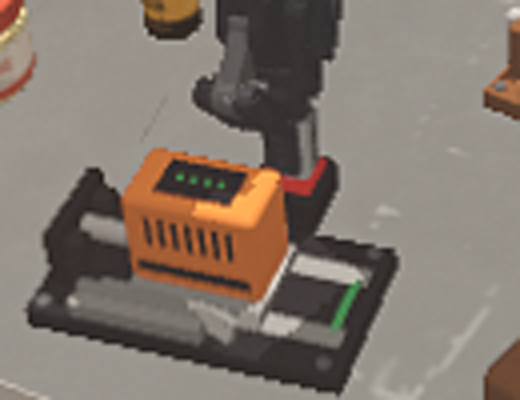

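The pack has popped out: its rear end is now past the white tooth at (280,325), with its centre at charger x ≈ -9 mm. Now up and over it, opening the gripper.

Emit:
{"name": "play_rows", "arguments": {"xyz": [[0, 0, -20], [0, 0, -45], [0, 0, -70], [3, -15, -75], [6, -30, -75], [9, -45, -75], [11, -57, -75], [11, -62, -75], [11, -62, -75], [11, -62, -75]], "rot": [[0, 0, 0], [0, 0, 0], [0, 0, 0], [0, 0, 0], [0, 0, 0], [0, 0, 0], [0, 0, 0], [0, 0, 0], [0, 0, 0], [0, 0, 0]], "grip": [0, 0, 0.3, 0.75, 0.75, 0.75, 0.75, 0.75, 0.75, 0.75]}}

```text
time_s: 5.25
eef_pos: [0.555, 0.0668, 0.1161]
eef_rot: [0.0, 0.994, 0.108, 0.0]
wrist_force: [-0.4, 0.3, -0.2]
opening: 0.751
grasp_force: 0.0
```

```bash
python3 -c "
from h import *
st(); s=cam('scene'); 
def pk(s):
    X=cloud(s); hsv=cv2.cvtColor(s['color'],cv2.COLOR_RGB2HSV); p=np.load('dock.npz')['c']
    d=X[...,:2]-p[:2]; lx=d@[np.cos(p[2]),np.sin(p[2])]; ly=d@[-np.sin(p[2]),np.cos(p[2])]
    k=(abs(ly)<.03)&(abs(lx)<.1)&(X[...,2]>.03)&(hsv[...,0]>5)&(hsv[...,0]<20)&(hsv[...,1]>150)
    print(k.sum(),np.percentile(lx[k],[1,5,50,95,99]).round(4),np.percentile(ly[k],[5,50,95]).round(4))
    k&=(X[...,2]>.064); print(np.percentile(lx[k],[1,99]).round(4),np.percentile(ly[k],[1,99]).round(4))
pk(s)
go(*dock('c',-.009,0),.048,12.4)
"
```

```text
t 5.25 p [555.   66.8 116.1] yaw 12.41 F [-0.4  0.3 -0.2] op 0.751 g 0.0
790 [-0.0382 -0.0378 -0.0193  0.0171  0.0198] [-0.0092  0.0177  0.0202]
[-0.0377  0.0198] [-0.0138  0.0198]
shift [ 0.  -0.9 68.1] rot [ 0.0001 -0.0001 -0.0002]
```

Emit:
{"name": "play_rows", "arguments": {"xyz": [[0, -1, 15], [0, -1, 30], [0, -1, 45], [0, -1, 56], [0, -1, 64], [0, -1, 68], [0, -1, 68], [0, -1, 68], [0, -1, 68], [0, -1, 68]], "rot": [[0, 0, 0], [0, 0, 0], [0, 0, 0], [0, 0, 0], [0, 0, 0], [0, 0, 0], [0, 0, 0], [0, 0, 0], [0, 0, 0], [0, 0, 0]], "grip": [0.75, 0.75, 0.75, 0.75, 0.75, 0.75, 0.65, 0.58, 0.54, 0.5]}}

```text
time_s: 6.55
eef_pos: [0.5549, 0.068, 0.0484]
eef_rot: [0.0, 0.994, 0.108, 0.0]
wrist_force: [0.1, 0.1, 0.6]
opening: 0.501
grasp_force: 0.0
```

```bash
python3 -c "
from h import *
st()"
```

```text
t 6.55 p [554.9  68.   48.4] yaw 12.42 F [0.1 0.1 0.6] op 0.501 g 0.0
```

Open at 42 mm around the pack with no contact; I close slowly and then feel the side force.

Emit:
{"name": "play_rows", "arguments": {"xyz": [[0, 0, 0], [0, 0, 0], [0, 0, 0], [0, 0, 0], [0, 0, 0], [0, 0, 0], [0, 0, 0], [0, 0, 0], [0, 0, 0], [0, 0, 0]], "rot": [[0, 0, 0], [0, 0, 0], [0, 0, 0], [0, 0, 0], [0, 0, 0], [0, 0, 0], [0, 0, 0], [0, 0, 0], [0, 0, 0], [0, 0, 0]], "grip": [0.48, 0.46, 0.45, 0.44, 0.43, 0.42, 0.41, 0.4, 0.38, 0.36]}}

```text
time_s: 7.8
eef_pos: [0.5548, 0.0682, 0.0483]
eef_rot: [-0.0, 0.994, 0.108, 0.0]
wrist_force: [-0.9, 1.3, 3.1]
opening: 0.389
grasp_force: 59.4
```

```bash
python3 -c "
from h import *
st(); print(readout.get_obs()['torque'].round(2))"
```

```text
t 7.8 p [554.8  68.2  48.3] yaw 12.42 F [-0.9  1.3  3.1] op 0.389 g 59.4
[ 0.28  0.14 -0.02]
```

Emit:
{"name": "play_rows", "arguments": {"xyz": [[-3, 0, 0], [-8, 0, 0], [-15, 0, 0], [-23, 0, 0], [-31, 0, 0], [-39, 0, 0], [-47, 0, 0], [-54, 0, 0], [-60, 0, 0], [-62, 0, 0]], "rot": [[0, 0, 0], [0, 0, 0], [0, 0, 0], [0, 0, 0], [0, 0, 0], [0, 0, 0], [0, 0, 0], [0, 0, 0], [0, 0, 0], [0, 0, 0]], "grip": [0.3, 0.3, 0.3, 0.3, 0.3, 0.3, 0.3, 0.3, 0.3, 0.3]}}

```text
time_s: 9.05
eef_pos: [0.4941, 0.0546, 0.0483]
eef_rot: [0.0, 0.994, 0.108, 0.0]
wrist_force: [3.6, 1.3, 2.8]
opening: 0.392
grasp_force: 59.9
```

```bash
python3 -c "
from h import *
st(); print(readout.get_obs()['torque'].round(2)); 
p=np.load('dock.npz')['c']; d=readout.get_obs()['eef_pos'][:2]-p[:2]; print('charger frame',d@[np.cos(p[2]),np.sin(p[2])],d@[-np.sin(p[2]),np.cos(p[2])])"
```

```text
t 9.05 p [494.1  54.6  48.3] yaw 12.41 F [3.6 1.3 2.8] op 0.392 g 59.9
[ 0.12 -0.58  0.02]
charger frame -0.07118674108219655 0.00042732177450976495
```

Emit:
{"name": "play_rows", "arguments": {"xyz": [[-1, 0, 0], [-1, 0, -1], [-1, 0, -4], [-1, 0, -8], [-1, 0, -15], [-1, 0, -25], [-1, 0, -40], [-1, 0, -60], [-1, 0, -80], [-1, 0, -80]], "rot": [[0, 0, 0], [0, 0, 0], [0, 0, 0], [0, 0, 0], [0, 0, 0], [0, 0, 0], [0, 0, 0], [0, 0, 0], [0, 0, 0], [0, 0, 0]], "grip": [0.3, 0.3, 0.3, 0.3, 0.3, 0.3, 0.3, 0.3, 0.3, 0.3]}}

```text
time_s: 10.3
eef_pos: [0.4949, 0.0543, 0.1305]
eef_rot: [0.001, 0.994, 0.108, 0.002]
wrist_force: [-0.6, -0.3, -2.3]
opening: 0.393
grasp_force: 59.6
```

```bash
python3 -c "
from h import *
st(); s=cam('scene'); 
o=readout.get_obs()['eef_pos']; q=proj(s,[o])[0]; print(q)
X=cloud(s); hsv=cv2.cvtColor(s['color'],cv2.COLOR_RGB2HSV)
k=(np.linalg.norm(X-o,axis=2)<.06)&(hsv[...,0]>5)&(hsv[...,0]<20)&(hsv[...,1]>150)
a=np.radians(12.4); d=X-o; lx=d[...,:2]@[np.cos(a),np.sin(a)]; ly=d[...,:2]@[-np.sin(a),np.cos(a)]
for A in(lx,ly,d[...,2]): print(k.sum(),np.percentile(A[k],[1,99]).round(4))
u,v=q.astype(int); save(s,'p3',(u-70,v-60,u+70,v+60),4)
go(*dock('r',-.068,0),.105,-5.9)
"
```

```text
t 10.3 p [494.9  54.3 130.5] yaw 12.43 F [-0.6 -0.3 -2.3] op 0.393 g 59.6
[274.59919397 237.63411945]
558 [-0.0283  0.0302]
558 [-0.0127  0.0192]
558 [-0.0241  0.0217]
shift [-84.7 350.2  24.3] rot [ 0.0005 -0.0025  0.3199]
```

View pics/p3.png

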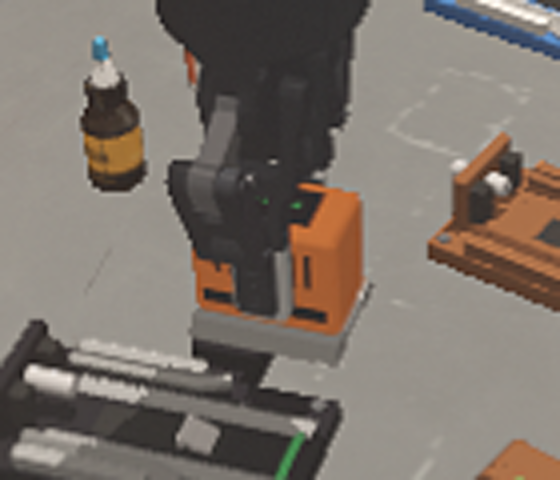

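Emit:
{"name": "play_rows", "arguments": {"xyz": [[-4, 15, 0], [-14, 50, 0], [-24, 90, 0], [-34, 135, 0], [-45, 180, 0], [-56, 225, 0], [-66, 270, 0], [-76, 310, 0], [-84, 338, 0], [-86.5, 351, 0]], "rot": [[0, 0, 0], [0, 0, 0.03], [0, 0, 0.07], [0, 0, 0.11], [0, 0, 0.15], [0, 0, 0.19], [0, 0, 0.23], [0, 0, 0.27], [0, 0, 0.3], [0, 0, 0.32]], "grip": [0.3, 0.3, 0.3, 0.3, 0.3, 0.3, 0.3, 0.3, 0.3, 0.3]}}

```text
time_s: 11.6
eef_pos: [0.4829, -0.3088, 0.127]
eef_rot: [-0.0, 0.999, -0.053, -0.001]
wrist_force: [-1.3, 0.7, -1.9]
opening: 0.389
grasp_force: 59.9
```

```bash
python3 -c "
from h import *
st(); go(*dock('r',-.070,0),.0533,-5.9)
"
```

```text
t 11.6 p [ 482.9 -308.8  127. ] yaw -6.09 F [-1.3  0.7 -1.9] op 0.389 g 59.9
shift [ 1.5 -3.3 73.7] rot [-0.0008  0.0015 -0.0034]
```

Emit:
{"name": "play_rows", "arguments": {"xyz": [[0, 0, 0], [0, 0, 5], [0, 0, 15], [0, 0, 27], [0, 0, 38], [0, 0, 48], [0, 0, 55], [0, 0, 60], [0, 0, 60], [0, 0, 60]], "rot": [[0, 0, 0], [0, 0, 0], [0, 0, 0], [0, 0, 0], [0, 0, 0], [0, 0, 0], [0, 0, 0], [0, 0, 0], [0, 0, 0], [0, 0, 0]], "grip": [0.3, 0.3, 0.3, 0.3, 0.3, 0.3, 0.3, 0.3, 0.3, 0.3]}}

```text
time_s: 12.85
eef_pos: [0.4844, -0.3072, 0.0684]
eef_rot: [0.0, 0.999, -0.052, 0.0]
wrist_force: [-0.1, 0.0, -1.5]
opening: 0.39
grasp_force: 59.9
```

```bash
python3 -c "
from h import *
st(); go(*dock('r',-.070,0),.0483,-5.9)
s=cam('scene'); u,v=proj(s,[readout.get_obs()['eef_pos']])[0].astype(int); print(u,v); save(s,'p4',(u-70,v-45,u+50,v+45),6)
"
```

```text
t 12.85 p [ 484.4 -307.2   68.4] yaw -5.92 F [-0.1  0.  -1.5] op 0.39 g 59.9
shift [ 0.1 -1.6 20.1] rot [ 0.0004 -0.0005 -0.0003]
370 163
```

View pics/p4.png

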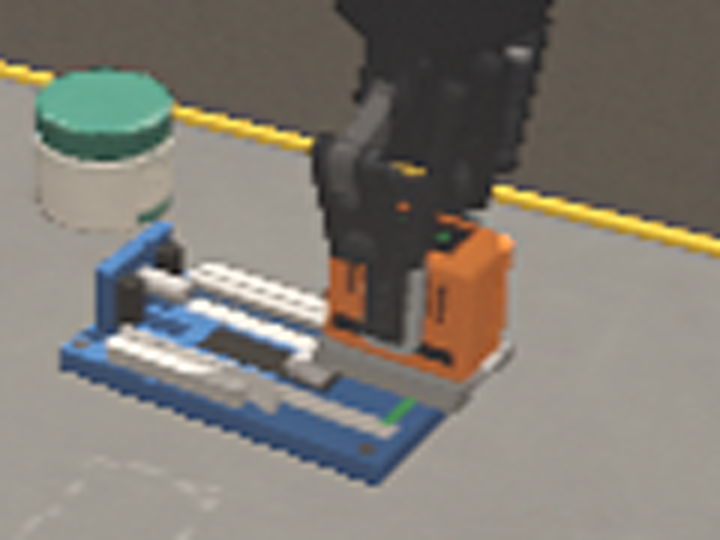

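The pack hovers over the base's mouth at (430,370), square with the rails. I set it down and feel for the bed.

Emit:
{"name": "play_rows", "arguments": {"xyz": [[0, -1.5, 5], [0, -1.5, 10], [0, -1.5, 14], [0, -1.5, 16], [0, -1.5, 17], [0, -1.5, 18], [0, -1.5, 18.5], [0, -1.5, 19], [0, -1.5, 19.5], [0, -1.5, 19.5]], "rot": [[0, 0, 0], [0, 0, 0], [0, 0, 0], [0, 0, 0], [0, 0, 0], [0, 0, 0], [0, 0, 0], [0, 0, 0], [0, 0, 0], [0, 0, 0]], "grip": [0.3, 0.3, 0.3, 0.3, 0.3, 0.3, 0.3, 0.3, 0.3, 0.3]}}

```text
time_s: 14.15
eef_pos: [0.4844, -0.3054, 0.0486]
eef_rot: [-0.0, 0.999, -0.052, -0.0]
wrist_force: [-0.3, -0.4, -2.4]
opening: 0.394
grasp_force: 59.9
```

```bash
cat >> h.py <<'E'
def rf():
    st(); o=readout.get_obs(); p=np.load('dock.npz')['r']; c,s=np.cos(p[2]),np.sin(p[2]); M=np.array([[c,s],[-s,c]])
    print('recv xy',(M@(o['eef_pos'][:2]-p[:2])*1000).round(2),'F',(M@o['wrist_force'][:2]).round(1),'T',o['torque'].round(2))
E
python3 -c "
from h import *
rf(); go(*dock('r',-.070,0),.0483,-5.9)
"
```

```text
t 14.15 p [ 484.4 -305.4   48.6] yaw -5.91 F [-0.3 -0.4 -2.4] op 0.394 g 59.9
recv xy [-70.32   0.15] F [-0.2 -0.5] T [-0.05  0.03  0.06]
shift [0.3 0.2 0.3] rot [-0.      0.     -0.0002]
```

Emit:
{"name": "play_rows", "arguments": {"xyz": [[2, 0, 0.2], [5, 0, 0.2], [9, 0, 0.2], [13, 0, 0.2], [17, 0, 0.2], [21, 0, 0.2], [25, 0, 0.2], [28, 0, 0.2], [30, 0, 0.2], [30, 0, 0.2]], "rot": [[0, 0, 0], [0, 0, 0], [0, 0, 0], [0, 0, 0], [0, 0, 0], [0, 0, 0], [0, 0, 0], [0, 0, 0], [0, 0, 0], [0, 0, 0]], "grip": [0.3, 0.3, 0.3, 0.3, 0.3, 0.3, 0.3, 0.3, 0.3, 0.3]}}

```text
time_s: 15.4
eef_pos: [0.5143, -0.3085, 0.0484]
eef_rot: [0.0, 0.999, -0.051, 0.0]
wrist_force: [-0.4, -0.0, -1.8]
opening: 0.392
grasp_force: 59.9
```

```bash
python3 -c "
from h import *
rf()
"
```

```text
t 15.4 p [ 514.3 -308.5   48.4] yaw -5.9 F [-0.4 -0.  -1.8] op 0.392 g 59.9
recv xy [-40.21   0.18] F [-0.4 -0.1] T [-0.   -0.02  0.02]
```

Emit:
{"name": "play_rows", "arguments": {"xyz": [[2, 0, 0], [5, 0, 0], [8, 0, 0], [11, 0, 0], [14, 0, 0], [17, 0, 0], [20, 0, 0], [22, 0, 0], [24, 0, 0], [25, 0, 0]], "rot": [[0, 0, 0], [0, 0, 0], [0, 0, 0], [0, 0, 0], [0, 0, 0], [0, 0, 0], [0, 0, 0], [0, 0, 0], [0, 0, 0], [0, 0, 0]], "grip": [0.3, 0.3, 0.3, 0.3, 0.3, 0.3, 0.3, 0.3, 0.3, 0.3]}}

```text
time_s: 16.65
eef_pos: [0.5392, -0.3111, 0.0484]
eef_rot: [0.0, 0.999, -0.052, 0.0]
wrist_force: [0.2, 0.1, -2.1]
opening: 0.389
grasp_force: 60.0
```

```bash
python3 -c "
from h import *
rf()
"
```

```text
t 16.65 p [ 539.2 -311.1   48.4] yaw -5.91 F [ 0.2  0.1 -2.1] op 0.389 g 60.0
recv xy [-15.19   0.14] F [0.2 0.1] T [-0.06  0.02  0.01]
```

Emit:
{"name": "play_rows", "arguments": {"xyz": [[2, 0, 0], [4, 0, 0], [6, 0, 0], [8, 0, 0], [10, 0, 0], [12, 0, 0], [13, 0, 0], [14, 0, 0], [15, 0, 0], [15, 0, 0]], "rot": [[0, 0, 0], [0, 0, 0], [0, 0, 0], [0, 0, 0], [0, 0, 0], [0, 0, 0], [0, 0, 0], [0, 0, 0], [0, 0, 0], [0, 0, 0]], "grip": [0.3, 0.3, 0.3, 0.3, 0.3, 0.3, 0.3, 0.3, 0.3, 0.3]}}

```text
time_s: 17.9
eef_pos: [0.5538, -0.3126, 0.0484]
eef_rot: [-0.0, 0.999, -0.052, -0.0]
wrist_force: [-4.8, 1.1, 2.7]
opening: 0.389
grasp_force: 60.0
```

```bash
python3 -c "
from h import *
rf()
"
```

```text
t 17.9 p [ 553.8 -312.6   48.4] yaw -5.91 F [-4.8  1.1  2.7] op 0.389 g 60.0
recv xy [-0.48  0.17] F [-4.9  0.6] T [ 0.09  0.89 -0.02]
```

Emit:
{"name": "play_rows", "arguments": {"xyz": [[0.5, 0, 0], [1, 0, 0], [1.5, 0, 0], [2, 0, 0], [2.5, 0, 0], [3, 0, 0], [3, 0, 0], [3, 0, 0], [3, 0, 0], [3, 0, 0]], "rot": [[0, 0, 0], [0, 0, 0], [0, 0, 0], [0, 0, 0], [0, 0, 0], [0, 0, 0], [0, 0, 0], [0, 0, 0], [0, 0, 0], [0, 0, 0]], "grip": [0.3, 0.3, 0.3, 0.3, 0.3, 0.3, 0.3, 0.3, 0.3, 0.3]}}

```text
time_s: 19.15
eef_pos: [0.5571, -0.313, 0.0484]
eef_rot: [0.0, 0.999, -0.052, 0.0]
wrist_force: [-1.6, 0.0, 0.5]
opening: 0.388
grasp_force: 60.3
```

```bash
python3 -c "
from h import *
rf()
"
```

```text
t 19.15 p [ 557.1 -313.    48.4] yaw -5.91 F [-1.6  0.   0.5] op 0.388 g 60.3
recv xy [2.78 0.12] F [-1.6 -0.1] T [ 0.06  0.56 -0.01]
```

Emit:
{"name": "play_rows", "arguments": {"xyz": [[0.4, 0, 0], [0.8, 0, 0], [1.2, 0, 0], [1.6, 0, 0], [2, 0, 0], [2, 0, 0], [2, 0, 0], [2, 0, 0], [2, 0, 0], [2, 0, 0]], "rot": [[0, 0, 0], [0, 0, 0], [0, 0, 0], [0, 0, 0], [0, 0, 0], [0, 0, 0], [0, 0, 0], [0, 0, 0], [0, 0, 0], [0, 0, 0]], "grip": [0.3, 0.3, 0.3, 0.3, 0.3, 0.3, 0.3, 0.3, 0.3, 0.3]}}

```text
time_s: 20.4
eef_pos: [0.559, -0.3131, 0.0484]
eef_rot: [-0.0, 0.999, -0.052, -0.0]
wrist_force: [-4.3, 0.1, 1.5]
opening: 0.389
grasp_force: 60.2
```

```bash
python3 -c "
from h import *
rf()
"
```

```text
t 20.4 p [ 559.  -313.1   48.4] yaw -5.91 F [-4.3  0.1  1.5] op 0.389 g 60.2
recv xy [4.68 0.17] F [-4.3 -0.4] T [ 0.07  0.76 -0.02]
```

Emit:
{"name": "play_rows", "arguments": {"xyz": [[0.3, 0, 0], [0.6, 0, 0], [0.9, 0, 0], [1.2, 0, 0], [1.5, 0, 0], [1.5, 0, 0], [1.5, 0, 0], [1.5, 0, 0], [1.5, 0, 0], [1.5, 0, 0]], "rot": [[0, 0, 0], [0, 0, 0], [0, 0, 0], [0, 0, 0], [0, 0, 0], [0, 0, 0], [0, 0, 0], [0, 0, 0], [0, 0, 0], [0, 0, 0]], "grip": [0.3, 0.3, 0.3, 0.3, 0.3, 0.3, 0.3, 0.3, 0.3, 0.3]}}

```text
time_s: 21.65
eef_pos: [0.5605, -0.3133, 0.0484]
eef_rot: [-0.0, 0.999, -0.052, -0.0]
wrist_force: [-3.6, -0.3, 1.9]
opening: 0.39
grasp_force: 60.2
```

```bash
python3 -c "
from h import *
rf(); s=cam('scene')
X=cloud(s); hsv=cv2.cvtColor(s['color'],cv2.COLOR_RGB2HSV); X0=cloud(dict(np.load('scene.npz')))
m=((hsv[...,0]<6)|(hsv[...,0]>174))&(hsv[...,1]>170)&(hsv[...,2]>90)
p=np.load('dock.npz')['r']; d=X[...,:2]-p[:2]; lx=d@[np.cos(p[2]),np.sin(p[2])]; ly=d@[-np.sin(p[2]),np.cos(p[2])]
k=m&(abs(ly+.06)<.03)&(abs(lx+.02)<.04); print(k.sum(),np.percentile(X[...,2][k],[10,50,90]).round(4)); v,u=np.where(k); 
if len(u): print(u.min(),u.max(),v.min(),v.max())
save(s,'p5',(295,135,405,215),7)
"
```

```text
t 21.65 p [ 560.5 -313.3   48.4] yaw -5.91 F [-3.6 -0.3  1.9] op 0.39 g 60.2
recv xy [6.18 0.15] F [-3.6 -0.7] T [ 0.09  0.89 -0.01]
58 [0.0211 0.0237 0.0253]
357 368 160 167
```

View pics/p5.png

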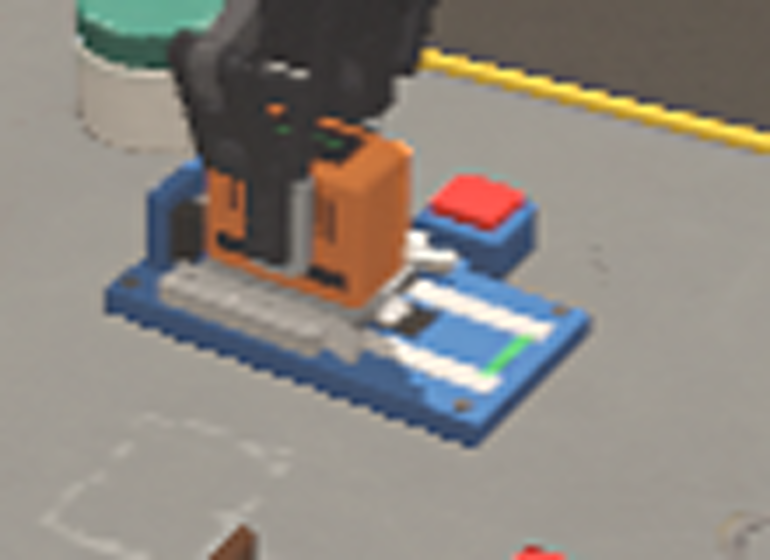

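The button is still depressed (z 23.7 mm against 26 mm at rest) and there is a gap to the black buffers at (185,230), so the bar is still riding. I continue gently.

Emit:
{"name": "play_rows", "arguments": {"xyz": [[0.3, 0, 0], [0.6, 0, 0], [0.9, 0, 0], [1.2, 0, 0], [1.5, 0, 0], [1.5, 0, 0], [1.5, 0, 0], [1.5, 0, 0], [1.5, 0, 0], [1.5, 0, 0]], "rot": [[0, 0, 0], [0, 0, 0], [0, 0, 0], [0, 0, 0], [0, 0, 0], [0, 0, 0], [0, 0, 0], [0, 0, 0], [0, 0, 0], [0, 0, 0]], "grip": [0.3, 0.3, 0.3, 0.3, 0.3, 0.3, 0.3, 0.3, 0.3, 0.3]}}

```text
time_s: 22.95
eef_pos: [0.5619, -0.3134, 0.0484]
eef_rot: [-0.0, 0.999, -0.052, -0.0]
wrist_force: [-4.7, 0.6, 2.2]
opening: 0.389
grasp_force: 60.2
```

```bash
cat >> h.py <<'E'
def btn():
    s=cam('scene'); X=cloud(s); hsv=cv2.cvtColor(s['color'],cv2.COLOR_RGB2HSV)
    m=((hsv[...,0]<6)|(hsv[...,0]>174))&(hsv[...,1]>170)&(hsv[...,2]>90)
    p=np.load('dock.npz')['r']; d=X[...,:2]-p[:2]; lx=d@[np.cos(p[2]),np.sin(p[2])]; ly=d@[-np.sin(p[2]),np.cos(p[2])]
    k=m&(abs(ly+.06)<.03)&(abs(lx+.02)<.04); print('button',k.sum(),np.percentile(X[...,2][k],[10,50,90]).round(4),np.where(k)[0].mean().round(2))
E
python3 -c "
from h import *
rf(); btn()
"
```

```text
t 22.95 p [ 561.9 -313.4   48.4] yaw -5.91 F [-4.7  0.6  2.2] op 0.389 g 60.2
recv xy [7.6  0.16] F [-4.8  0.1] T [ 0.12  0.99 -0.02]
button 57 [0.0214 0.0238 0.025 ] 163.46
```

Emit:
{"name": "play_rows", "arguments": {"xyz": [[0.3, 0, 0], [0.6, 0, 0], [0.9, 0, 0], [1.2, 0, 0], [1.5, 0, 0], [1.5, 0, 0], [1.5, 0, 0], [1.5, 0, 0], [1.5, 0, 0], [1.5, 0, 0]], "rot": [[0, 0, 0], [0, 0, 0], [0, 0, 0], [0, 0, 0], [0, 0, 0], [0, 0, 0], [0, 0, 0], [0, 0, 0], [0, 0, 0], [0, 0, 0]], "grip": [0.3, 0.3, 0.3, 0.3, 0.3, 0.3, 0.3, 0.3, 0.3, 0.3]}}

```text
time_s: 24.25
eef_pos: [0.5632, -0.3136, 0.0483]
eef_rot: [-0.0, 0.999, -0.052, -0.0]
wrist_force: [-6.1, 0.1, 1.8]
opening: 0.388
grasp_force: 60.1
```

```bash
python3 -c "
from h import *
rf(); btn()
"
```

```text
t 24.25 p [ 563.2 -313.6   48.3] yaw -5.92 F [-6.1  0.1  1.8] op 0.388 g 60.1
recv xy [8.91 0.16] F [-6.1 -0.6] T [ 0.12  0.88 -0.02]
button 72 [0.0221 0.0264 0.0288] 162.82
```

The button has sprung back (26.4 mm), so the catch has clicked. A further 0.6 mm, then I ease off.

Emit:
{"name": "play_rows", "arguments": {"xyz": [[0.2, 0, 0], [0.4, 0, 0], [0.6, 0, 0], [0.6, 0, 0], [0.6, 0, 0], [0.6, 0, 0], [0.6, 0, 0], [0.6, 0, 0], [0.6, 0, 0], [0.6, 0, 0]], "rot": [[0, 0, 0], [0, 0, 0], [0, 0, 0], [0, 0, 0], [0, 0, 0], [0, 0, 0], [0, 0, 0], [0, 0, 0], [0, 0, 0], [0, 0, 0]], "grip": [0.3, 0.3, 0.3, 0.3, 0.3, 0.3, 0.3, 0.3, 0.3, 0.3]}}

```text
time_s: 25.55
eef_pos: [0.5636, -0.3136, 0.0483]
eef_rot: [-0.0, 0.999, -0.052, -0.0]
wrist_force: [-7.6, 0.4, 3.8]
opening: 0.391
grasp_force: 60.2
```

```bash
python3 -c "
from h import *
rf(); btn()
"
```

```text
t 25.55 p [ 563.6 -313.6   48.3] yaw -5.91 F [-7.6  0.4  3.8] op 0.391 g 60.2
recv xy [9.34 0.15] F [-7.6 -0.4] T [ 0.15  1.14 -0.01]
button 72 [0.0226 0.0264 0.0281] 162.82
```

Emit:
{"name": "play_rows", "arguments": {"xyz": [[-0.3, 0, 0], [-0.6, 0, 0], [-0.9, 0, 0], [-1.2, 0, 0], [-1.5, 0, 0], [-1.8, 0, 0], [-1.8, 0, 0], [-1.8, 0, 0], [-1.8, 0, 0], [-1.8, 0, 0]], "rot": [[0, 0, 0], [0, 0, 0], [0, 0, 0], [0, 0, 0], [0, 0, 0], [0, 0, 0], [0, 0, 0], [0, 0, 0], [0, 0, 0], [0, 0, 0]], "grip": [0.3, 0.3, 0.3, 0.3, 0.3, 0.3, 0.3, 0.3, 0.3, 0.3]}}

```text
time_s: 26.85
eef_pos: [0.5629, -0.3136, 0.0484]
eef_rot: [0.0, 0.999, -0.052, 0.001]
wrist_force: [4.9, -0.9, -6.9]
opening: 0.395
grasp_force: 60.1
```

```bash
python3 -c "
from h import *
rf(); btn()
"
```

```text
t 26.85 p [ 562.9 -313.6   48.4] yaw -5.92 F [ 4.9 -0.9 -6.9] op 0.395 g 60.1
recv xy [8.6  0.12] F [ 5.  -0.4] T [-0.14 -0.92  0.  ]
button 72 [0.0222 0.0267 0.0286] 162.82
```

The catch holds the pack against a 5 N pull, so it is latched. I unload and let go.

Emit:
{"name": "play_rows", "arguments": {"xyz": [[0.5, 0, 0], [0.8, 0, 0], [0.8, 0, 0], [0.8, 0, 0], [0.8, 0, 0], [0.8, 0, 0], [0.8, 0, 0], [0.8, 0, 0], [0.8, 0, 0], [0.8, 0, 0]], "rot": [[0, 0, 0], [0, 0, 0], [0, 0, 0], [0, 0, 0], [0, 0, 0], [0, 0, 0], [0, 0, 0], [0, 0, 0], [0, 0, 0], [0, 0, 0]], "grip": [0.3, 0.3, 0.39, 0.42, 0.46, 0.5, 0.55, 0.6, 0.65, 0.65]}}

```text
time_s: 28.15
eef_pos: [0.5631, -0.3135, 0.0484]
eef_rot: [-0.0, 0.999, -0.052, -0.0]
wrist_force: [-0.1, -0.3, -0.0]
opening: 0.653
grasp_force: 0.0
```

```bash
python3 -c "
from h import *
rf(); btn()
"
```

```text
t 28.15 p [ 563.1 -313.5   48.4] yaw -5.91 F [-0.1 -0.3 -0. ] op 0.653 g 0.0
recv xy [8.79 0.17] F [-0.1 -0.3] T [-0.03  0.01 -0.06]
button 72 [0.0226 0.0268 0.0282] 162.82
```

Emit:
{"name": "play_rows", "arguments": {"xyz": [[0, 0, -4], [0, 0, -12], [0, 0, -25], [0, 0, -45], [0, 0, -70], [0, 0, -95], [0, 0, -120], [0, 0, -135], [0, 0, -140], [0, 0, -140]], "rot": [[0, 0, 0], [0, 0, 0], [0, 0, 0], [0, 0, 0], [0, 0, 0], [0, 0, 0], [0, 0, 0], [0, 0, 0], [0, 0, 0], [0, 0, 0]], "grip": [0.65, 0.65, 0.65, 0.65, 0.65, 0.65, 0.65, 0.65, 0.65, 0.65]}}

```text
time_s: 29.45
eef_pos: [0.5629, -0.3135, 0.1883]
eef_rot: [-0.0, 0.999, -0.052, -0.0]
wrist_force: [-0.2, -0.2, -0.2]
opening: 0.652
grasp_force: 0.0
```

```bash
python3 -c "
from h import *
rf(); btn(); s=load('scene'); save(s,'p6',(230,90,405,215),4.5)
"
```

```text
t 29.45 p [ 562.9 -313.5  188.3] yaw -5.91 F [-0.2 -0.2 -0.2] op 0.652 g 0.0
recv xy [8.65 0.23] F [-0.2 -0.2] T [ 0.01 -0.02  0.08]
button 72 [0.0228 0.0268 0.0286] 162.82
```

View pics/p6.png

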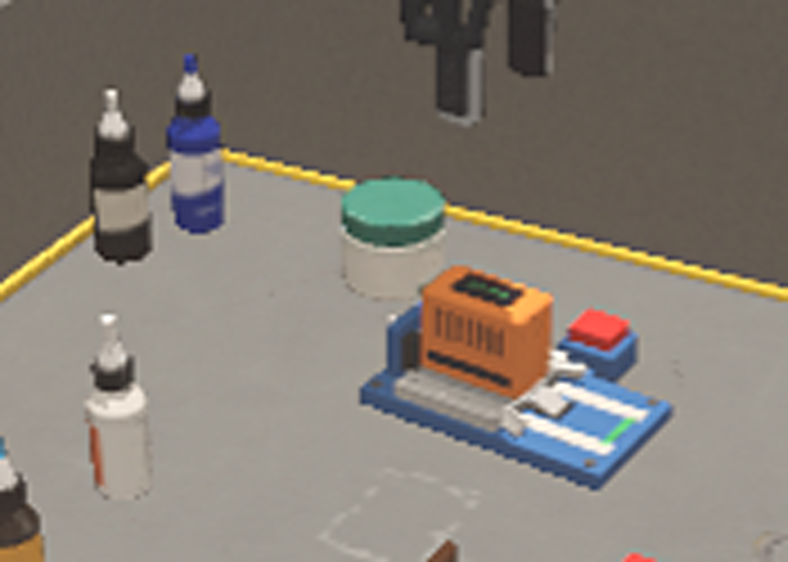

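The pack sits latched in the blue base at (485,330), with the tooth up behind it at (555,400) and the button up at (598,328). The bottles and jar stand where they were, and the gripper is clear.

```bash
python3 -c "
from bench import ctrl
print(ctrl.hand_in())"
```

```text
the job is handed in; nothing more can be done
None
```

The orange pack is out of the black charger and fully home in the blue base: the catch clicked shut and held against a 5 N pull, the gripper let go, and the job was handed in at about 29.5 s; no verdict was shown.

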